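# Clamp a headspace vial in the leak-test screw press

### The arm

A 6-joint arm with a two-finger parallel gripper is mounted at the origin on a cart in front of the work surface, level with it; the furniture and walls round the work are solid. World frame = base frame: x ahead of the robot, y to its left, z up, the work surface at z = 0. Lengths are in m, angles in degrees, forces in N, time in s.
With the tool pointing down it reaches from about 0.4 to 0.825 m from the base axis. Payload 7 kg.
Tool frame: the origin (TCP) lies between the finger pads; the fingertips stand ctrl.tip_extent ahead of it and the grasp point (between the pads) lies 2 mm behind it (ctrl.tip_extent is the distance from the TCP to the fingertips, in m); z points along the fingers, y is the direction in which the jaws open and shut (so a half turn about z gives the same grasp; the last joint's range is limited). The gripper opens to 88 mm and grips with 3 to 60 N. Pads are 19 mm wide; open, the fingers measure 130 mm over their backs; the gripper's body (78 mm by 193 mm) begins 47 mm behind the grasp point.
Start: joints at [-51.331, 20.546, 0.682, 0, -70.136, -16.507], TCP at [0.255, -0.625, 0.244] pointing down, gripper open.
Joint ranges: [-176.03, 176.03], [-82.01, 121.73], [-58.28, 71.71], [-173.87, 95.51], [-174.79, -0.11], [-173.66, 173.66]. Speed limits (degrees/s): [136.94, 136.94, 172.46, 180, 180, 180].

### API

Orientations are given as [roll, pitch, yaw] about the fixed x, y, z axes, in that order (R = Rz(yaw) Ry(pitch) Rx(roll)).
In Python, from plant import ctrl gives the robot as it stands.
- The arm moves only by the shell command python3 -m handwheel 'ROWS' [OPENING]. ROWS is JSON, a list of rows, each a list of 6 numbers: the shift along the tool's x, y, z in m, then the turn, a rotation vector about the tool's x, y, z in rad. In form: [[dx, dy, dz, ax, ay, az], ...]. A call has 1 to 8 rows; each row is the pose to reach, as a shift and turn from the pose commanded when the call began, along the tool's axes at that moment; what a row does not reach only later rows make up. A row lasts 1/8 s, in which the tool goes at most 62.5 mm and 10.7 degrees, less where a joint would pass 70% of its speed; a pose out of reach is approached as far as the arm can. A call with a gripper value outside its range is refused whole. OPENING is the closure, from -1 (fully open) to 1 (shut), so that 0 is half open, set as the call begins (- or left out, the last holds). The fingers move at their own pace and stop on an object; the grip force is fixed at half the most. Time passes only in rows, so rows that repeat a pose let the fingers close. It gives the time, the measured TCP pose, the force and the opening at its end, in the units of the state.
- ctrl.get_obs(): the state, without advancing time (a new reading comes with each control period).
- ctrl.snapshot(name): name is "scene" or "top" or "wrist"; returns a dict with "img" (400x640x3 uint8, blue, green, red), "fx", "fy", "cx", "cy" (pixels), "R" (3x3) and "t" (3): a world point X has camera coordinates R X + t. Camera axes: x right, y down, z forward; pixel columns grow to the right and rows downward; lengths in m; the calibration is good to about 2 mm. A picture is of the moment at which its call begins. There is no depth.
- ctrl.close_job(): hands the job in, once; it reports no verdict.
The state is a dict: "clock": time; "joint_pos": joint angles; "qvel": joint speeds; "tau": joint torques, N m; "tool_pos": TCP position; "orientation": TCP orientation; "force": force on the tool from outside, world axes, zero at the start; "moment": the same for the moment, N m; "opening": finger opening in m.
Only numpy, scipy, OpenCV 4.12 (cv2) and the standard library are available. Lean on these libraries where they do the work, as an engineer would, in place of code of your own. Each camera call takes 0.05 s, during which the arm holds its last target.

### The job

Stand the headspace vial upright in the socket of the screw press's pulled-out tray and push the tray in until it stops. Then wind the handwheel clockwise (seen from above) by its grip until the foot just touches the vial's cap, turn it a quarter turn further to clamp the vial, and let go; feel for the contact, because well over a quarter turn breaks the vial, and leave everything else on the bench as it is.

Things in the scene. Friction and masses are not known exactly. Their poses are not given: they have to be found in the camera images.
- headspace_vial: loose glass headspace vial with a white crimp cap, 23 mm diameter, 77 mm high, 60 g, standing on the surface to the right; origin at the centre of its underside, z up its axis
- press: blue bench screw press, fixed: base plate 240x112x12 mm, two columns, a bridge (underside 168, top 188 mm above the surface) and on it a flat grey handwheel (112 mm diameter, top face 206 mm above the surface). Origin on the surface under the wheel's axis; the tray comes out along its -x axis and is pushed in along +x
- wheel_centre (a point): on the handwheel's axis at its top face, fixed. Clockwise from above lowers the ram 30 mm a turn; the wheel keeps its height and stays where it is left. Felt at the grip along the circle, the turning idle wheel drags with about 11 N; when the foot meets the cap this rises 8 N almost at once, then 1 N over a quarter turn (halted, less is felt, but still a rise of 4 to 8 N). Contact comes after 0.3 to 1.1 turns
- press_grip: upright orange revolving grip on the handwheel: a cylinder 16 mm in diameter, 37 mm tall, 45 mm off the wheel's axis. It spins freely about itself, so it can be pinched from above and carried round a circle without turning the hand. Origin at the centre of its foot, 1.5 mm above the wheel's top face, z up along it
- press_ram: steel ram on the wheel's axis between the columns, driven straight down by the screw; origin at its lower end, z up. After contact it goes on down over the foot against a spring (preload 75 N, 1.7 N/mm)
- press_foot: brass sprung foot under the ram, 34 mm across, with a red pad (24 mm across) screwed into its underside. Origin at the foot's underside, level with the ram's origin until the pad meets the cap; then the foot stops, and its height in the ram's frame is the extra winding: 7.5 mm a quarter turn. Contact comes with the origin 86 to 96 mm over the vial's underside: the pad's setting differs each time, unmeasured
- press_tray (a joint): how far the tray has been pushed in (m): about 0 pulled out, 0.150 against its stop with the socket under the foot; slides with about 2 N drag
- socket (a point): centre of the floor of the tray's socket, 20.5 mm above the surface, z up: a white block 46x46 mm, 18 mm high, with a round blind hole 27 mm in diameter and 18 mm deep, mouth chamfered 2 mm. Moves with the tray
- push_post (a point): upright orange post at the tray's outer end, for pushing: 12 mm thick along the slide, 30 mm wide across it, its top 62.5 mm above the surface; the point lies in its middle 52.5 mm above the surface and 110 mm outward of the socket's axis. Moves with the tray
- septa_jar: jar of septa with a green lid, 39 mm across, 47 mm high; a bystander, not to be moved; origin at the centre of its underside
- ferrule_tin: flat white round tin, 55 mm across, 18 mm high; a bystander, not to be moved; origin at the centre of its underside
- label_tape: roll of beige tape lying flat, 78 mm across, 19 mm high; a bystander, not to be moved; origin at the centre of its underside
- timer: white bench timer, 62x70x19 mm; a bystander, not to be moved; origin at the centre of its underside
- beaker: small glass beaker, 48 mm across, 58 mm high; a bystander, not to be moved; origin at the centre of its underside
- screwdriver: screwdriver with an orange handle, 180 mm long, lying on the surface; a bystander, not to be moved; origin at the centre of its underside

How it is judged:
By the outcome, as a careful person would: the job done as asked, in the order asked, and still so for the second after the job is handed in, with the robot touching nothing.
It also fails if it takes over 72 s, if anything falls off the work surface, if the arm or the gripper's body presses on something with over 40 N, if the wrist force passes 120 N, or if a joint passes its speed limit or range.

## Working session

There is one attempt and no reset: what is moved stays moved. The work goes in short steps, Python scripts to look and compute and a shell command to move; the robot and the scene stay as the last step left them, time stands still between calls to the robot, and variables do not carry over. Pictures are saved under pics/ and viewed, and the job is handed in when it is done.

```bash
ls; mkdir -p pics; python3 - <<'E'
from plant import ctrl
import cv2
print(ctrl.get_obs(), ctrl.tip_extent)
for n in ("scene","top"):
    s=ctrl.snapshot(n); cv2.imwrite(f"pics/{n}0.png",s["img"]); print(n,s["fx"],s["fy"],s["cx"],s["cy"],s["R"],s["t"])
E
```

```text
pics
{'clock': 0.0, 'joint_pos': array([-5.13320897e+01,  2.05912256e+01,  6.33560004e-01, -1.84539788e-02,
       -7.01345203e+01, -1.65077636e+01]), 'qvel': array([ 0.02514491, -0.08100117, -0.02530079, -0.00108703, -0.01267082,
       -0.01859823]), 'tau': array([ 6.00043259e-04, -5.82719064e+01,  2.93059140e+01,  6.99768886e+00,
        6.81325051e-03, -1.37835950e-04]), 'tool_pos': array([ 0.2544173 , -0.62472994,  0.24262863]), 'orientation': array([ 1.79906684e+02, -9.56368531e-03, -1.57846130e+02]), 'force': array([-0.63044044,  0.54720632,  0.27696983]), 'moment': array([ 0.00324543, -0.02076656, -0.01532088]), 'opening': 0.08774642654004942} 0.017
scene 371.5822412268602 371.5822412268602 318.287961083946 202.17360345975808 [[-0.58066032 -0.81409918 -0.00872407]
 [-0.59345258  0.43057024 -0.68001713]
 [ 0.55735771 -0.38968165 -0.73314432]] [0.44013593 0.39479683 0.94953661]
top 476.0506339629055 476.0506339629055 312.9930459544979 202.96750053051608 [[ 0.00812224 -0.9999462  -0.00645113]
 [-0.999532   -0.00792827 -0.02954543]
 [ 0.02949269  0.00668809 -0.99954262]] [0.13646033 0.54195777 1.39485148]
```

View pics/scene0.png

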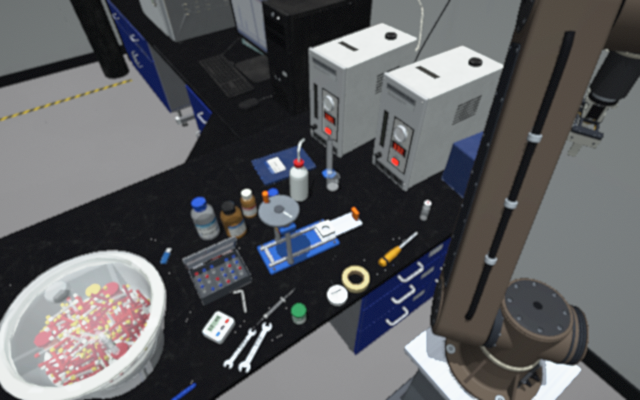

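View pics/top0.png

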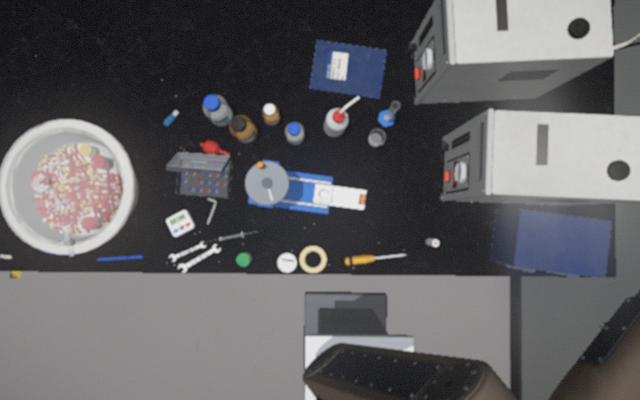

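The scene view shows the press at about (290,240), the vial at (426,210) and the post at (355,212). In the top view the wheel is at (267,183), the grip near (262,165), the socket near (325,195), the post at (362,199) and the vial at (432,242). I'll zoom in next.

```bash
cat > h.py <<'E'
import numpy as np, cv2
from plant import ctrl
def ray(s,u,v):
    R=np.array(s["R"]);t=np.array(s["t"])
    d=R.T@np.array([(u-s["cx"])/s["fx"],(v-s["cy"])/s["fy"],1.]); return -R.T@t,d
def onz(s,u,v,z):
    c,d=ray(s,u,v); return c+d*(z-c[2])/d[2]
def proj(s,X):
    p=np.array(s["R"])@np.array(X)+np.array(s["t"]); return np.array([s["fx"]*p[0]/p[2]+s["cx"],s["fy"]*p[1]/p[2]+s["cy"]])
def tri(s1,p1,s2,p2):
    c1,d1=ray(s1,*p1);c2,d2=ray(s2,*p2)
    a=np.linalg.lstsq(np.c_[d1,-d2],c2-c1,rcond=None)[0]
    A=c1+a[0]*d1;B=c2+a[1]*d2; return (A+B)/2,np.linalg.norm(A-B)
def crop(s,name,x0,y0,x1,y1,k):
    cv2.imwrite("pics/"+name,cv2.resize(s["img"][y0:y1,x0:x1],None,fx=k,fy=k,interpolation=cv2.INTER_NEAREST))
def totool(dX,R=None):
    from scipy.spatial.transform import Rotation as Ro
    o=ctrl.get_obs(); return Ro.from_euler("xyz",o["orientation"],degrees=True).inv().apply(dX)
def blobs(s,lo,hi,box,amin=4):
    x0,y0,x1,y1=box
    m=cv2.inRange(cv2.cvtColor(s["img"],cv2.COLOR_BGR2HSV)[y0:y1,x0:x1],np.array(lo),np.array(hi))
    n,l,st,c=cv2.connectedComponentsWithStats(m)
    return [(c[i]+[x0,y0],st[i]+[x0,y0,0,0,0]) for i in range(1,n) if st[i][4]>=amin]
E
python3 - <<'E'
from h import *
a=ctrl.snapshot("top");b=ctrl.snapshot("scene")
crop(a,"t1.png",240,150,440,270,4); crop(b,"s1.png",240,180,440,300,4)
for n,s,box in(("top",a,(240,150,380,220)),("scene",b,(240,180,380,280))):
    print(n)
    for c,st in blobs(s,(5,150,120),(20,255,255),box):print("orange",c,st)
E
```

```text
top
orange [259.84 163.88] [257 161   6   7  25]
orange [361.46153846 198.76923077] [361 196   2   7  13]
scene
orange [264.77083333 195.64583333] [262 191   6  11  48]
orange [248.75 202.25] [248 202   3   2   4]
orange [354.7704918  212.06557377] [351 207   8  12  61]
```

View pics/t1.png

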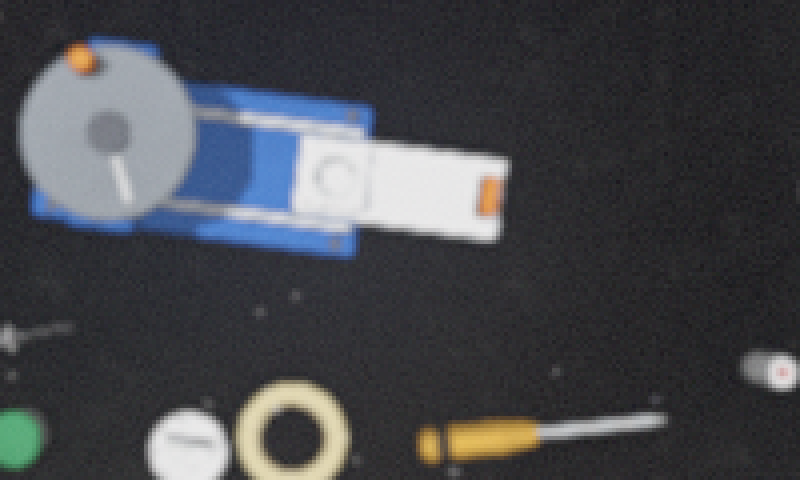

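View pics/s1.png

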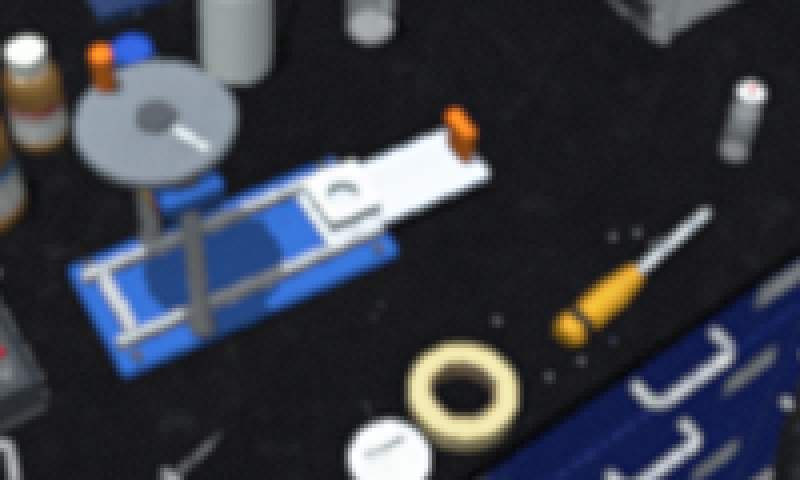

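The vial's cap centre shows at top (435.2,242.6) and scene (427.3,202.3). The socket hole is at top (323.8,193.8), the wheel rim centre at about top (266.5,182) and scene (279,210), and the grip at 11 o'clock on the wheel in the top view.

```bash
python3 - <<'E'
from h import *
a=ctrl.snapshot("top");b=ctrl.snapshot("scene")
np.set_printoptions(precision=4,suppress=True)
# wheel masks
for n,s,box in(("top",a,(240,150,300,210)),("scene",b,(255,190,302,230))):
    for c,st in blobs(s,(80,5,100),(125,90,215),box,100):print(n,"wheel",c,st)
    x0,y0,x1,y1=box
    m=cv2.inRange(cv2.cvtColor(s["img"],cv2.COLOR_BGR2HSV)[y0:y1,x0:x1],(80,5,100),(125,90,215))
    k=max(cv2.findContours(m,0,1)[0],key=cv2.contourArea); h=cv2.convexHull(k); e=cv2.fitEllipse(h); print(e, np.array(e[0])+[x0,y0], onz(s,e[0][0]+x0,e[0][1]+y0,.206))
print("cap",onz(a,435.2,242.6,.077),onz(b,427.3,202.3,.077),tri(a,(435.2,242.6),b,(427.3,202.3)))
print("socket",onz(a,323.8,193.8,.0385), onz(b,325.5,227.7,.0385))
# post
print("post",onz(a,361.7,198.7,.0625))
print("grip",onz(a,259.8,163.9,.2445),tri(a,(259.8,163.9),b,(264.8,193.5)))
# white tray corners: vs socket direction
for z,p in((.0205,(366.5,189.5)),(.0205,(364,210))): print(onz(a,*p,z))
print("base corners",[onz(a,240+x/4-.5,150+y/4-.5,.012)[:2] for x,y in((373,105),(355,257),(32,213))])
E
```

```text
top wheel [268.3596 183.9062] [ 245  161   55   44 1610]
((33.610633850097656, 36.242706298828125), (47.14249801635742, 61.664894104003906), 112.85240936279297) [273.6106 186.2427] [0.5767 0.2397 0.206 ]
scene wheel [280.452  208.7629] [ 258  190   44   37 1084]
((25.80609130859375, 17.35044288635254), (33.6689453125, 48.15565490722656), 60.04991912841797) [280.8061 207.3504] [0.5853 0.2484 0.206 ]
cap [ 0.4308 -0.2018  0.077 ] [ 0.4292 -0.2028  0.077 ] (array([ 0.4301, -0.2026,  0.0763]), np.float64(0.0018638414096950433))
socket [0.5667 0.1096 0.0385] [0.5631 0.1102 0.0385]
post [0.5524 0.0026 0.0625]
grip [0.629  0.2708 0.2445] (array([0.6292, 0.2708, 0.2381]), np.float64(0.0018170994759993267))
[ 0.5811 -0.0153  0.0205]
[ 0.5211 -0.0083  0.0205]
base corners [array([0.6214, 0.0833]), array([0.5094, 0.0957]), array([0.5399, 0.3335])]
```

```bash
python3 - <<'E'
from h import *
np.set_printoptions(precision=4,suppress=True)
a=ctrl.snapshot("top");b=ctrl.snapshot("scene")
print("wheel",onz(a,266.25,182.5,.206),onz(b,278.7,210.4,.206))
for z in(0,.15,.3): print(z,onz(a,490,205,z),onz(a,500,205,z),onz(a,497,265,z),onz(a,610,275,z))
crop(b,"s2.png",400,100,560,220,5)
w=ctrl.snapshot("wrist");cv2.imwrite("pics/w0.png",w["img"])
for z in (.2,.3): print(totool(np.array([.33,-.40,z])-ctrl.get_obs()["tool_pos"]),totool(np.array([.43,-.2025,z])-ctrl.get_obs()["tool_pos"]))
E
```

```text
wheel [0.586  0.2585 0.206 ] [0.579 0.259 0.206]
0 [ 0.5392 -0.3828  0.    ] [ 0.5395 -0.4123  0.    ] [ 0.3625 -0.4029  0.    ] [ 0.3361 -0.7342  0.    ]
0.15 [ 0.535  -0.3281  0.15  ] [ 0.5352 -0.3545  0.15  ] [ 0.3771 -0.3461  0.15  ] [ 0.3535 -0.6422  0.15  ]
0.3 [ 0.5308 -0.2735  0.3   ] [ 0.531  -0.2967  0.3   ] [ 0.3916 -0.2893  0.3   ] [ 0.3708 -0.5502  0.3   ]
[-0.1548  0.18    0.0435] [-0.3219  0.3252  0.0435]
[-0.1548  0.18   -0.0565] [-0.3219  0.3252 -0.0565]
```

View pics/s2.png

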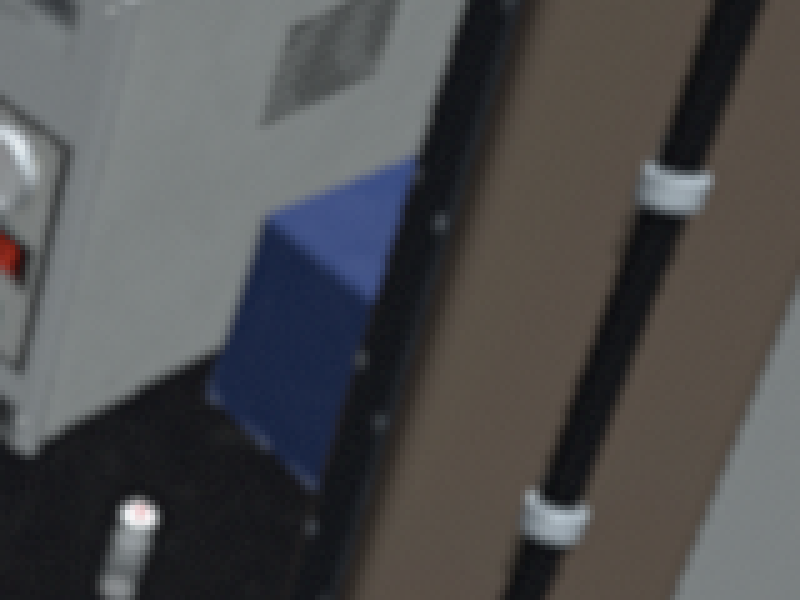

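View pics/w0.png

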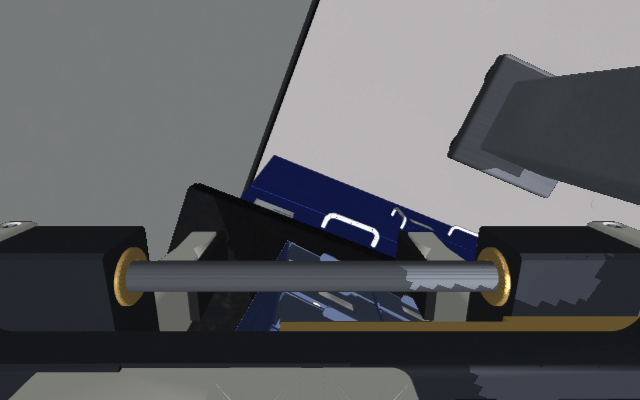

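The blue box beside the start is perhaps 0.15 m tall, and the white instruments are taller. I'll rise first, then travel over at a low x.

```bash
python3 -m handwheel '[[0,0,-0.05,0,0,0],[-0.02,0.02,-0.08,0,0,0],[-0.065,0.07,-0.08,0,0,-0.1],[-0.11,0.12,-0.08,0,0,-0.25],[-0.155,0.165,-0.08,0,0,-0.4],[-0.195,0.21,-0.08,0,0,-0.55],[-0.235,0.25,-0.08,0,0,-0.7],[-0.275,0.29,-0.08,0,0,-0.85]]'
python3 - <<'E'
from h import *
np.set_printoptions(precision=4,suppress=True)
o=ctrl.get_obs();print(o["tool_pos"],o["orientation"],o["joint_pos"]);print(totool(np.array([.43,-.2025,.15])-o["tool_pos"]))
E
```

```text
clock: 1.45
tool_pos: [0.4002, -0.2509, 0.324]
orientation: [-179.9, 0.0, -108.8]
force: [0.9, -0.6, 0.4]
opening: 0.0876
[ 0.4002 -0.2509  0.324 ] [-179.9309    0.0133 -108.8454] [ -8.1257  -1.7041 -16.0786  -0.0002 -75.5551 -10.7197]
[-0.0554 -0.0124  0.174 ]
```

```bash
python3 -m handwheel '[[-0.0275,-0.006,0.04,0,0,-0.1],[-0.055,-0.0125,0.09,0,0,-0.2],[-0.0555,-0.0125,0.14,0,0,-0.205],[-0.0555,-0.0125,0.174,0,0,-0.205],[-0.0555,-0.0125,0.174,0,0,-0.205]]'
python3 - <<'E'
from h import *
np.set_printoptions(precision=4,suppress=True)
o=ctrl.get_obs();print(o["tool_pos"],o["orientation"],o["force"])
w=ctrl.snapshot("wrist");cv2.imwrite("pics/w1.png",w["img"])
print(proj(w,[.43,-.2025,.077]),w["fx"],w["R"],w["t"])
a=ctrl.snapshot("top");crop(a,"t2.png",380,180,480,280,6)
E
```

```text
clock: 2.08
tool_pos: [0.4283, -0.2042, 0.1478]
orientation: [179.7, -0.0, -97.4]
force: [0.0, -0.3, 0.9]
opening: 0.0879
[ 0.4283 -0.2042  0.1478] [179.7194  -0.0113 -97.3902] [ 0.005  -0.3262  0.9045]
[308.0631 219.1449] 330.544240627854 [[-0.9916  0.1295  0.0055]
 [ 0.1264  0.9562  0.2639]
 [ 0.0289  0.2624 -0.9645]] [0.4498 0.1342 0.3382]
```

View pics/w1.png

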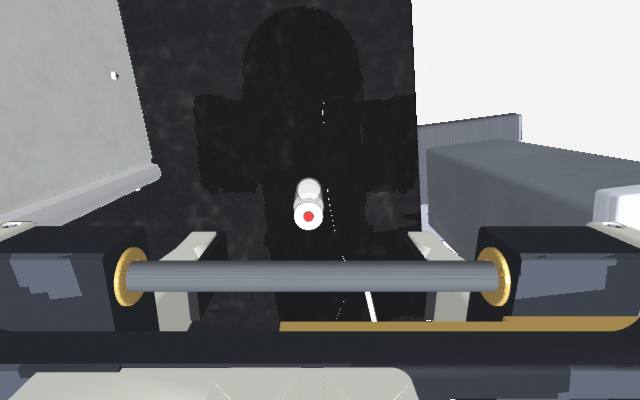

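The wrist view has the cap centre at (308,216), against (308,219) predicted, so the position agrees to about 2 mm. I'll descend and grip.

```bash
python3 -m handwheel '[[0,0,0.03,0,0,0],[0,0,0.06,0,0,0],[0,0,0.085,0,0,0],[0,0,0.1,0,0,0],[0,0,0.105,0,0,0],[0,0,0.105,0,0,0],[0,0,0.105,0,0,0]]'
python3 - <<'E'
from h import *
np.set_printoptions(precision=4,suppress=True)
o=ctrl.get_obs();print(o["tool_pos"],o["orientation"],o["force"])
w=ctrl.snapshot("wrist");cv2.imwrite("pics/w2.png",w["img"])
E
```

```text
clock: 3.05
tool_pos: [0.4308, -0.2046, 0.0457]
orientation: [-179.9, 0.0, -97.4]
force: [0.5, -0.3, -0.0]
opening: 0.0877
[ 0.4308 -0.2046  0.0457] [-179.8814    0.0031  -97.3846] [ 0.5244 -0.2539 -0.0104]
```

View pics/w2.png

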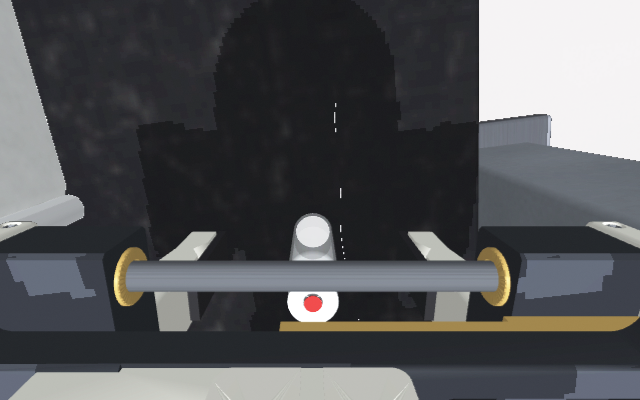

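The vial (cap at 313,302) stands centred between the jaws, so I'll close.

```bash
python3 -m handwheel '[[0,0,0,0,0,0],[0,0,0,0,0,0],[0,0,0,0,0,0],[0,0,0,0,0,0],[0,0,0,0,0,0],[0,0,0,0,0,0]]' 1
python3 -m handwheel '[[0,0,0,0,0,0],[0,0,0,0,0,0]]' 1
```

```text
clock: 3.85
tool_pos: [0.4299, -0.2045, 0.0445]
orientation: [180.0, -0.0, -97.4]
force: [0.3, 0.8, 0.7]
opening: 0.0332
clock: 4.1
tool_pos: [0.4299, -0.2045, 0.0445]
orientation: [180.0, -0.0, -97.4]
force: [0.6, 0.7, 0.3]
opening: 0.0221
```

```bash
python3 -m handwheel '[[0,0,-0.02,0,0,0],[0,0,-0.06,0,0,0],[0,0,-0.1,0,0,0],[0,0,-0.12,0,0,0],[0,0,-0.12,0,0,0]]'
python3 - <<'E'
from h import *
np.set_printoptions(precision=4,suppress=True)
o=ctrl.get_obs();print(o["tool_pos"],o["orientation"],o["force"],o["opening"]);print(totool(np.array([.565,.1095,.164])-o["tool_pos"]))
E
```

```text
clock: 4.72
tool_pos: [0.4308, -0.2045, 0.166]
orientation: [-179.8, 0.0, -97.4]
force: [0.6, 0.2, -1.8]
opening: 0.0225
[ 0.4308 -0.2045  0.166 ] [-179.8029    0.0136  -97.3849] [ 0.5573  0.2404 -1.8183] 0.022459900295457427
[-0.3287 -0.0928  0.0024]
```

```bash
python3 -m handwheel '[[-0.03,-0.008,0,0,0,0],[-0.08,-0.022,0,0,0,0],[-0.135,-0.038,0,0,0,0],[-0.19,-0.053,0,0,0,0],[-0.245,-0.069,0,0,0,0],[-0.29,-0.082,0,0,0,0],[-0.32,-0.09,0,0,0,0],[-0.3285,-0.093,0,0,0,0]]'
python3 -m handwheel '[[0,0,0,0,0,0],[0,0,0,0,0,0]]'
python3 - <<'E'
from h import *
np.set_printoptions(precision=4,suppress=True)
o=ctrl.get_obs();print(o["tool_pos"],o["orientation"],o["force"],o["opening"])
w=ctrl.snapshot("wrist");cv2.imwrite("pics/w3.png",w["img"])
print("hole",proj(w,[.565,.110,.0385]),"cap",proj(w,[*o["tool_pos"][:2],o["tool_pos"][2]+.034]))
a=ctrl.snapshot("top");crop(a,"t3.png",240,150,400,250,5)
b=ctrl.snapshot("scene");crop(b,"s3.png",240,150,400,250,5)
E
```

```text
clock: 5.72
tool_pos: [0.5644, 0.1105, 0.1632]
orientation: [179.9, -0.1, -97.3]
force: [-0.9, -0.4, -1.4]
opening: 0.0219
clock: 5.98
tool_pos: [0.5638, 0.1082, 0.1643]
orientation: [180.0, -0.0, -97.4]
force: [-0.9, -0.1, -1.2]
opening: 0.0222
[0.5638 0.1082 0.1643] [179.9608  -0.0201 -97.4491] [-0.9028 -0.1249 -1.2441] 0.022239748095681265
hole [309.7178 197.4124] cap [310.4206 308.0177]
```

View pics/w3.png

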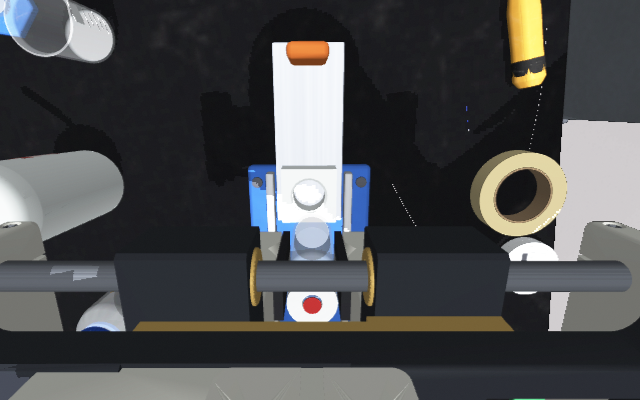

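View pics/s3.png

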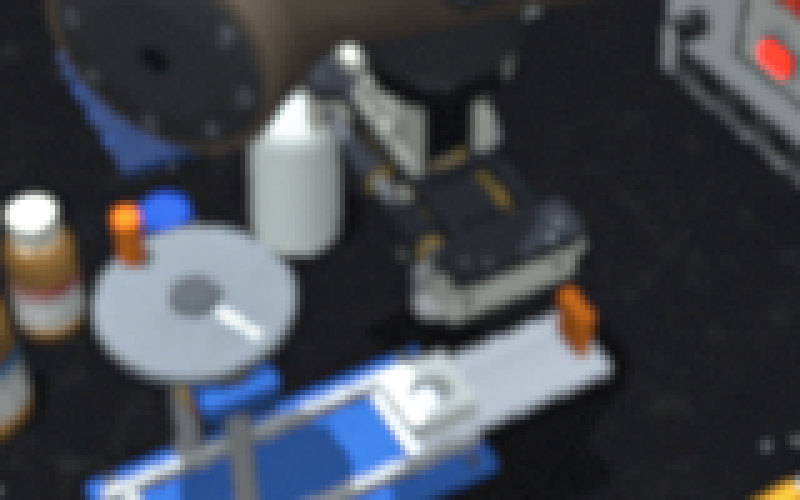

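The wrist view shows the hole at (309,193), the vial's cap at (312,303) and the vial's bottom at about (312,235). A white bottle stands to the left of the gripper, so I'll check its clearance before descending.

```bash
python3 - <<'E'
from h import *
np.set_printoptions(precision=4,suppress=True)
o=ctrl.get_obs()
w=ctrl.snapshot("wrist");b=ctrl.snapshot("scene")
print("hole wrist",onz(w,309,193.5,.0385)," vial bottom",onz(w,312,235,o["tool_pos"][2]-.0435), "captop", onz(w,312,304,o["tool_pos"][2]+.0335))
print("bottle base near pts wrist",onz(w,123,185,0),onz(w,115,160,0), onz(w,100,235,0))
print("scene base", onz(b,290,200,0),onz(b,308,196,0),onz(b,300,201.5,0))
print("body corners at .11 in wrist", [proj(w,[o["tool_pos"][0]+.096*np.cos(.128)+s*.039*.128, o["tool_pos"][1]-.096*.128+s*.039,.11]) for s in(-1,1)])
E
```

```text
hole wrist [0.5656 0.1069 0.0385]  vial bottom [0.5637 0.1109 0.1213] captop [0.5633 0.1071 0.1983]
bottle base near pts wrist [0.741  0.0856 0.    ] [0.7417 0.0615 0.    ] [0.7778 0.132  0.    ]
scene base [0.765  0.1194 0.    ] [0.7435 0.056  0.    ] [0.7378 0.0944 0.    ]
body corners at .11 in wrist [array([149.3772, 162.8826]), array([165.31  , 281.2263])]
```

Clearance to the bottle is fine (about 8 cm). I'll correct x by 1.5 mm and descend to just over the mouth.

```bash
python3 -m handwheel '[[0,-0.0015,0.02,0,0,0],[0,-0.0015,0.05,0,0,0],[0,-0.0015,0.07,0,0,0],[0,-0.0015,0.075,0,0,0],[0,-0.0015,0.075,0,0,0],[0,-0.0015,0.075,0,0,0]]'
python3 - <<'E'
from h import *
np.set_printoptions(precision=4,suppress=True)
o=ctrl.get_obs();print(o["tool_pos"],o["orientation"],o["force"],o["opening"])
w=ctrl.snapshot("wrist");crop(w,"w4.png",200,0,440,340,2) if 0 else cv2.imwrite("pics/w4.png",w["img"][:340,200:440])
b=ctrl.snapshot("scene");crop(b,"s4.png",290,190,370,250,8)
E
```

```text
clock: 6.98
tool_pos: [0.5665, 0.1094, 0.0906]
orientation: [-179.9, 0.0, -97.4]
force: [1.0, -1.5, -1.2]
opening: 0.0222
[0.5665 0.1094 0.0906] [-179.92      0.0481  -97.3841] [ 1.0135 -1.4546 -1.249 ] 0.02220977388800928
```

View pics/w4.png

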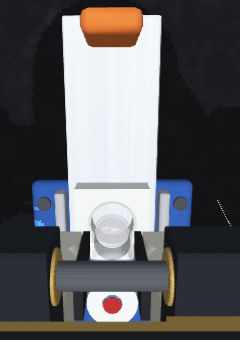

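View pics/s4.png

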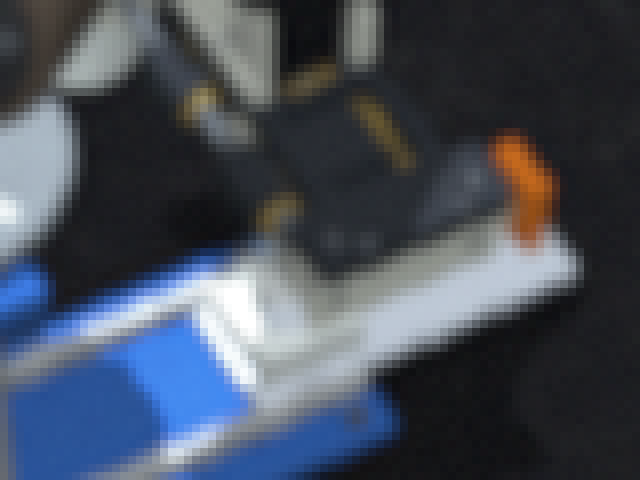

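In the wrist crop the hole centre is at about (112,222) and the vial's foot sits laterally in line with it. I'll lower it gently.

```bash
python3 -m handwheel '[[0,0,0.004,0,0,0],[0,0,0.008,0,0,0],[0,0,0.012,0,0,0],[0,0,0.014,0,0,0]]'
```

```text
clock: 7.58
tool_pos: [0.5657, 0.1091, 0.0751]
orientation: [180.0, -0.0, -97.4]
force: [0.6, 0.5, -0.9]
opening: 0.0225
```

```bash
python3 -m handwheel '[[0,0,0.003,0,0,0],[0,0,0.006,0,0,0],[0,0,0.009,0,0,0],[0,0,0.0095,0,0,0]]'
```

```text
clock: 8.07
tool_pos: [0.5657, 0.1091, 0.0658]
orientation: [180.0, -0.0, -97.4]
force: [-0.7, -0.2, -0.9]
opening: 0.022
```

```bash
python3 -m handwheel '[[0,0,0.001,0,0,0],[0,0,0.002,0,0,0],[0,0,0.002,0,0,0]]'
```

```text
clock: 8.45
tool_pos: [0.566, 0.1092, 0.065]
orientation: [-180.0, 0.0, -97.4]
force: [-2.7, -0.4, 7.0]
opening: 0.0218
```

It's seated (7 N from the floor), so I'll release and lift.

```bash
python3 -m handwheel '[[0,0,0,0,0,0],[0,0,0,0,0,0],[0,0,0,0,0,0],[0,0,0,0,0,0],[0,0,0,0,0,0]]' -0.3
python3 -m handwheel '[[0,0,-0.02,0,0,0],[0,0,-0.06,0,0,0],[0,0,-0.1,0,0,0],[0,0,-0.11,0,0,0]]'
python3 - <<'E'
from h import *
np.set_printoptions(precision=4,suppress=True)
o=ctrl.get_obs();print(o["tool_pos"],o["orientation"],o["force"],o["opening"])
w=ctrl.snapshot("wrist");cv2.imwrite("pics/w5.png",w["img"])
c=np.array([.5655,.1095]);u=np.array([.1236,.9923])
print("post",c-.110*u)
for z in(.165,.0525): print(totool(np.r_[c-.165*u,z]-o["tool_pos"]))
E
```

```text
clock: 9.07
tool_pos: [0.5659, 0.1091, 0.064]
orientation: [180.0, -0.0, -97.4]
force: [0.8, -0.2, 0.1]
opening: 0.0565
clock: 9.57
tool_pos: [0.5672, 0.1097, 0.177]
orientation: [-179.8, 0.1, -97.4]
force: [0.5, 0.3, -0.7]
opening: 0.0567
[0.5672 0.1097 0.177 ] [-179.7671    0.1408  -97.3698] [ 0.4958  0.3378 -0.718 ] 0.05669295012312593
post [0.5519 0.0003]
[0.1654 0.0009 0.0117]
[0.1657 0.0013 0.1242]
```

View pics/w5.png

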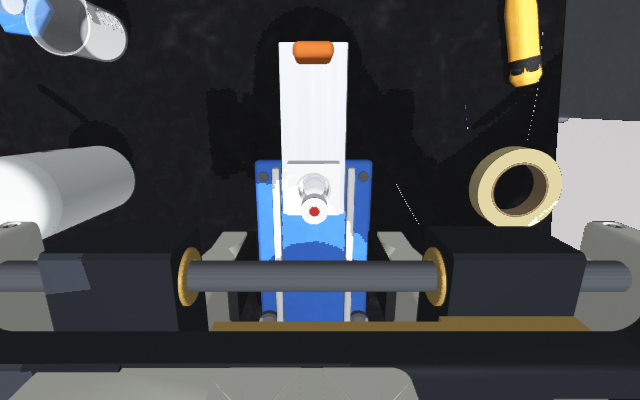

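The vial stands upright in the socket (cap at 314,211 and hole at 314,190). Next I'll close the jaws and go behind the post.

```bash
python3 -m handwheel '[[0.05,0,0,0,0,0],[0.1,0,0,0,0,0],[0.15,0.001,0,0,0,0],[0.165,0.001,0.03,0,0,0],[0.165,0.001,0.08,0,0,0],[0.165,0.001,0.115,0,0,0],[0.165,0.001,0.121,0,0,0],[0.165,0.001,0.121,0,0,0]]' 1
python3 - <<'E'
from h import *
np.set_printoptions(precision=4,suppress=True)
o=ctrl.get_obs();print(o["tool_pos"],o["orientation"],o["force"],o["opening"])
w=ctrl.snapshot("wrist");cv2.imwrite("pics/w6.png",w["img"])
E
```

```text
clock: 10.62
tool_pos: [0.5437, -0.0543, 0.053]
orientation: [180.0, -0.0, -97.4]
force: [-0.8, -0.2, 0.9]
opening: 0.0004
[ 0.5437 -0.0543  0.053 ] [179.9562  -0.031  -97.3697] [-0.7838 -0.2032  0.9404] 0.0003865179506493975
```

View pics/w6.png

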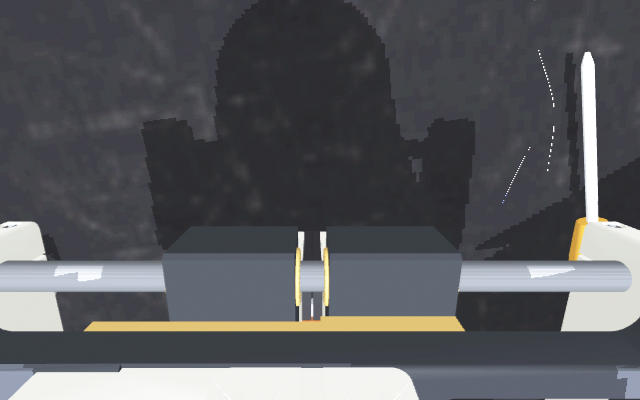

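```bash
python3 -m handwheel '[[-0.02,0,0,0,0,0],[-0.035,0,0,0,0,0],[-0.043,0,0,0,0,0],[-0.052,0,0,0,0,0],[-0.062,0,0,0,0,0],[-0.074,0,0,0,0,0],[-0.087,0,0,0,0,0],[-0.1,0,0,0,0,0]]'
python3 -m handwheel '[[-0.013,0,0,0,0,0],[-0.026,0,0,0,0,0],[-0.039,0,0,0,0,0],[-0.05,0,0,0,0,0],[-0.06,0,0,0,0,0],[-0.068,0,0,0,0,0],[-0.072,0,0,0,0,0],[-0.074,0,0,0,0,0]]'
python3 - <<'E'
from h import *
np.set_printoptions(precision=4,suppress=True)
o=ctrl.get_obs();print(o["tool_pos"],o["orientation"],o["force"],o["opening"])
b=ctrl.snapshot("scene");crop(b,"s6.png",240,180,360,270,6)
E
```

```text
clock: 11.68
tool_pos: [0.5564, 0.0456, 0.053]
orientation: [180.0, -0.0, -97.4]
force: [-0.5, -1.9, 0.7]
opening: 0.0004
clock: 12.68
tool_pos: [0.566, 0.1183, 0.0529]
orientation: [180.0, -0.0, -97.4]
force: [-1.9, -1.6, 0.4]
opening: 0.0001
[0.566  0.1183 0.0529] [179.9898  -0.0041 -97.3902] [-1.8585 -1.5924  0.4123] 0.00013726715656288342
```

View pics/s6.png

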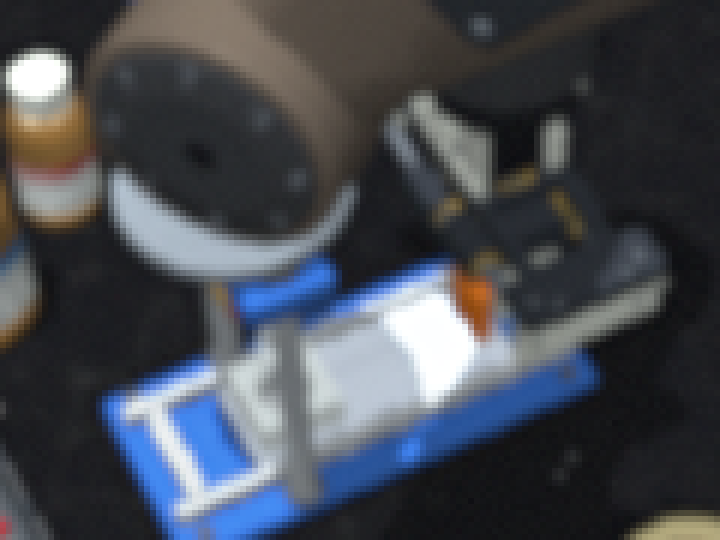

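The tray is well in and moving (2 N). I'll creep on to the stop.

```bash
python3 -m handwheel '[[-0.004,0,0,0,0,0],[-0.008,0,0,0,0,0],[-0.011,0,0,0,0,0]]'; python3 -m handwheel '[[-0.002,0,0,0,0,0],[-0.004,0,0,0,0,0]]';python3 -m handwheel '[[-0.001,0,0,0,0,0],[-0.002,0,0,0,0,0]]'
```

```text
clock: 13.1
tool_pos: [0.5675, 0.1293, 0.053]
orientation: [180.0, -0.0, -97.4]
force: [-1.2, -2.1, -2.4]
opening: 0.0003
clock: 13.35
tool_pos: [0.5676, 0.1311, 0.053]
orientation: [179.9, -0.2, -97.4]
force: [4.4, -18.6, 0.1]
opening: 0.0003
clock: 13.6
tool_pos: [0.5676, 0.1312, 0.053]
orientation: [179.9, -0.3, -97.4]
force: [5.4, -23.7, 2.6]
opening: 0.0007
```

The tray is against its stop (24 N, no further travel). I'll back off, rise and go above the grip.

```bash
python3 -m handwheel '[[0.01,0,0,0,0,0],[0.03,0,0,0,0,0],[0.04,0,-0.03,0,0,0],[0.04,0,-0.09,0,0,0],[0.04,0,-0.15,0,0,0],[0.04,0,-0.21,0,0,0],[0.04,0,-0.26,0,0,0],[0.04,0,-0.26,0,0,0]]' -0.3
python3 - <<'E'
from h import *
np.set_printoptions(precision=4,suppress=True)
o=ctrl.get_obs();print(o["tool_pos"],o["orientation"],o["joint_pos"]);print(totool(np.array([.6292,.2708,.31])-o["tool_pos"]))
b=ctrl.snapshot("scene");crop(b,"s7.png",240,180,360,270,6)
a=ctrl.snapshot("top");crop(a,"t7.png",230,150,350,240,6)
E
```

```text
clock: 14.6
tool_pos: [0.5648, 0.0956, 0.3183]
orientation: [-179.5, 0.3, -97.4]
force: [0.3, 0.2, -1.4]
opening: 0.0572
[0.5648 0.0956 0.3183] [-179.5306    0.2869  -97.3633] [ 29.2008   8.3224  -6.0334   0.0509 -75.0962 -36.5781]
[-0.182  -0.0413  0.0095]
```

View pics/s7.png

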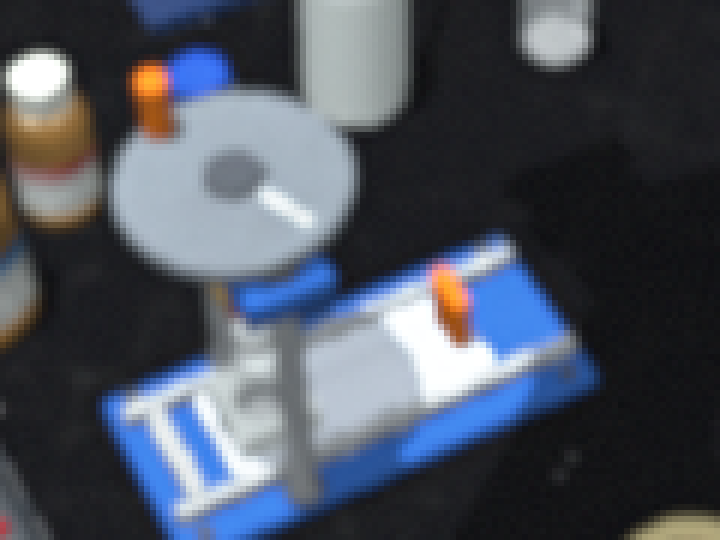

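View pics/t7.png

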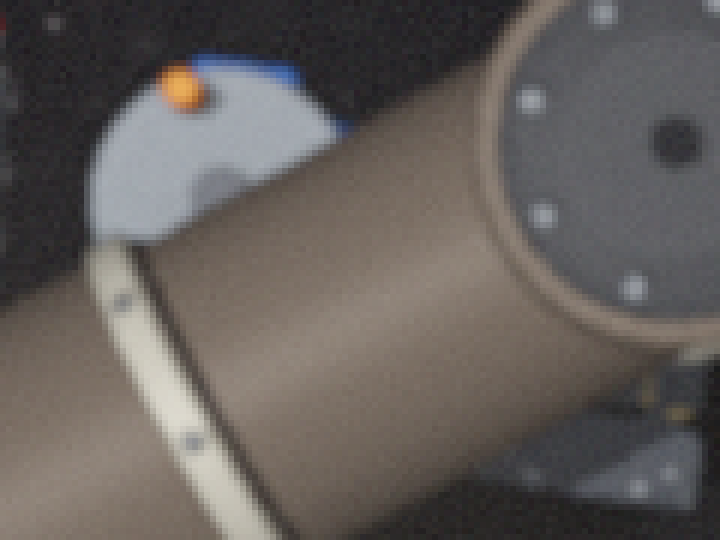

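The tray is fully in, with the post at scene (315,231), and the wheel and grip are unchanged. Moving above the grip.

```bash
python3 -m handwheel '[[-0.03,-0.007,0,0,0,0],[-0.08,-0.018,0,0,0,0],[-0.13,-0.03,0,0,0,0],[-0.17,-0.038,0,0,0,0],[-0.182,-0.041,0,0,0,0],[-0.182,-0.041,0,0,0,0],[-0.182,-0.041,0,0,0,0]]'
python3 - <<'E'
from h import *
np.set_printoptions(precision=4,suppress=True)
o=ctrl.get_obs();print(o["tool_pos"],o["orientation"])
w=ctrl.snapshot("wrist");cv2.imwrite("pics/w8.png",w["img"]);b=ctrl.snapshot("scene")
print("post now",onz(b,313.7,225.3,.0625)); print("grip top pred",proj(w,[.6292,.2708,.2445]),"wheel",proj(w,[.5835,.2585,.206]))
E
```

```text
clock: 15.58
tool_pos: [0.6269, 0.2698, 0.3128]
orientation: [180.0, -0.0, -97.4]
force: [1.1, -0.3, 0.3]
opening: 0.0571
[0.6269 0.2698 0.3128] [179.9733  -0.0265 -97.4129]
post now [0.5771 0.1461 0.0625]
grip top pred [307.5173 219.4553] wheel [365.0888 180.4052]
```

View pics/w8.png

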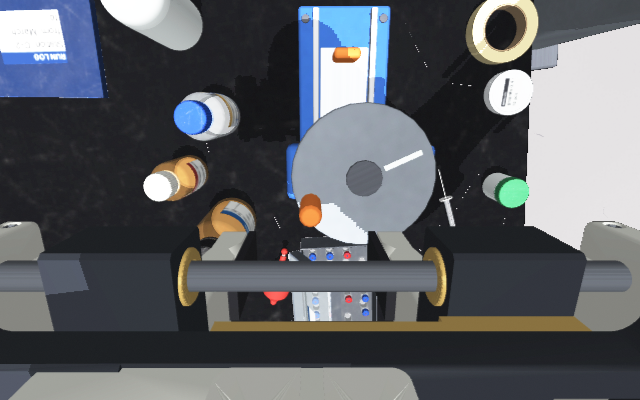

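The grip's top is at (310,214) and the hub at (365,178), both within about 1–2 mm of prediction. I'll descend and pinch.

```bash
python3 -m handwheel '[[0,-0.001,0.03,0,0,0],[0,-0.001,0.06,0,0,0],[0,-0.001,0.077,0,0,0],[0,-0.001,0.083,0,0,0],[0,-0.001,0.083,0,0,0],[0,-0.001,0.083,0,0,0]]'
python3 - <<'E'
from h import *
np.set_printoptions(precision=4,suppress=True)
o=ctrl.get_obs();print(o["tool_pos"],o["orientation"],o["force"])
w=ctrl.snapshot("wrist");cv2.imwrite("pics/w9.png",w["img"])
E
```

```text
clock: 16.42
tool_pos: [0.6287, 0.2707, 0.2313]
orientation: [-179.9, 0.1, -97.4]
force: [0.2, -0.2, -0.6]
opening: 0.0569
[0.6287 0.2707 0.2313] [-179.9136    0.0652  -97.3844] [ 0.1886 -0.1839 -0.5667]
```

View pics/w9.png

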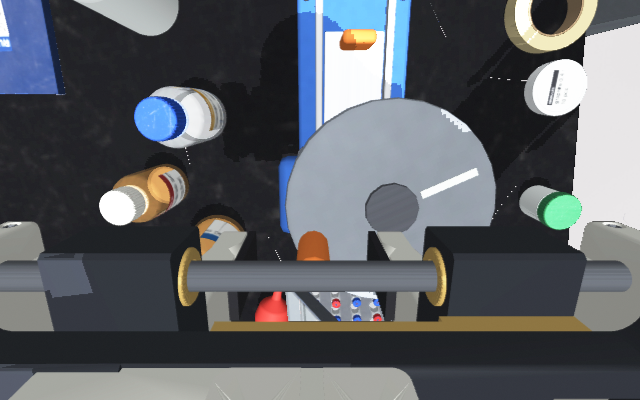

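```bash
python3 -m handwheel '[[0,0,0,0,0,0],[0,0,0,0,0,0],[0,0,0,0,0,0],[0,0,0,0,0,0],[0,0,0,0,0,0],[0,0,0,0,0,0]]' 1
python3 - <<'E'
from h import *
np.set_printoptions(precision=4,suppress=True)
w=ctrl.snapshot("wrist");cv2.imwrite("pics/w10.png",w["img"][180:340,180:460])
o=ctrl.get_obs();print(o["tool_pos"],o["orientation"],o["force"],o["opening"])
C=np.array([.5835,.2585]);P=o["tool_pos"][:2];r=.045
d=P-C;ph=np.arctan2(d[1],d[0]);print(np.linalg.norm(d),np.degrees(ph))
for th in range(0,181,10):
    q=C+r*np.array([np.cos(ph-np.radians(th)),np.sin(ph-np.radians(th))]);
    q0=C+r*np.array([np.cos(ph),np.sin(ph)])
    print(th,totool(np.r_[q-q0,0])[:2])
E
```

```text
clock: 17.23
tool_pos: [0.6281, 0.2705, 0.23]
orientation: [180.0, -0.0, -97.4]
force: [0.1, -0.2, 0.8]
opening: 0.0154
[0.6281 0.2705 0.23  ] [179.9911  -0.0017 -97.3909] [-0.844   0.1323 -0.0981] 0.015491676298090984
0.04615240043668723 15.0316243777479
0 [0. 0.]
10 [ 0.0075 -0.0023]
20 [ 0.0153 -0.0034]
30 [ 0.0231 -0.003 ]
40 [ 0.0308 -0.0013]
50 [0.038  0.0017]
60 [0.0446 0.0059]
70 [0.0504 0.0112]
80 [0.0551 0.0175]
90 [0.0588 0.0244]
100 [0.0611 0.0319]
110 [0.0621 0.0397]
120 [0.0618 0.0475]
130 [0.0601 0.0552]
140 [0.0571 0.0624]
150 [0.0528 0.069 ]
160 [0.0475 0.0748]
170 [0.0413 0.0796]
180 [0.0343 0.0832]
```

View pics/w10.png

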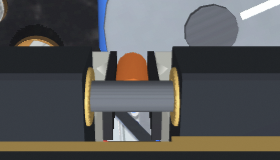

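Pinched (15.5 mm opening). Contact can't come before 108°, so I'll wind the first 80° in 10° rows and note positions for a circle fit.

```bash
python3 -m handwheel '[[0.0075,-0.0023,0,0,0,0],[0.0153,-0.0034,0,0,0,0],[0.0231,-0.003,0,0,0,0],[0.0308,-0.0013,0,0,0,0]]'; python3 -m handwheel '[[0.0072,0.003,0,0,0,0],[0.0138,0.0072,0,0,0,0]]';  python3 -m handwheel '[[0.0058,0.0053,0,0,0,0],[0.0105,0.0116,0,0,0,0]]'
```

```text
clock: 17.77
tool_pos: [0.6278, 0.2427, 0.2301]
orientation: [-179.7, 0.3, -97.3]
force: [9.3, 8.7, -7.3]
opening: 0.0148
clock: 18.02
tool_pos: [0.6198, 0.2285, 0.2301]
orientation: [-179.7, 0.2, -97.4]
force: [14.0, 3.0, -8.2]
opening: 0.0153
clock: 18.27
tool_pos: [0.6069, 0.2177, 0.2301]
orientation: [-179.7, 0.1, -97.4]
force: [14.3, -4.1, -7.7]
opening: 0.0155
```

```bash
cat > tan.py <<'E'
import numpy as np,sys
from scipy.optimize import least_squares
from h import totool
np.set_printoptions(precision=4,suppress=True)
def fit(P,rfix=None):
    f=(lambda p:np.hypot(*(P-p[:2]).T)-rfix) if rfix else (lambda p:np.hypot(*(P-p[:2]).T)-p[2])
    r=least_squares(f,[.5835,.2585] if rfix else [.5835,.2585,.045],x_scale=1e-3); return r.x,r.fun
def ft(C,p,f):
    d=np.array(p[:2])-C;ph=np.arctan2(d[1],d[0]);t=np.array([np.sin(ph),-np.cos(ph)])
    return np.degrees(ph),-np.dot(f[:2],t),np.dot(f[:2],d/np.linalg.norm(d))
E
python3 - <<'E'
from tan import *
P=np.array([[.6281,.2705],[.6278,.2427],[.6198,.2285],[.6069,.2177]])
print(fit(P),fit(P,.045))
C=fit(P,.045)[0]
F=[(0,0),(9.3,8.7),(14,3),(14.3,-4.1)]
for p,f in zip(P,F):print(ft(C,p,f))
from h import ctrl
o=ctrl.get_obs();p=o["tool_pos"][:2];d=p-C;ph=np.arctan2(d[1],d[0])
for th in range(0,361,10):
    q=C+.045*np.array([np.cos(ph-np.radians(th)),np.sin(ph-np.radians(th))])
    print(th,totool(np.r_[q-p,0])[:2]*1e3)
E
```

```text
(array([0.5851, 0.2571, 0.0451]), array([-0.,  0., -0.,  0.])) (array([0.5851, 0.2571]), array([-0.    ,  0.    , -0.0001,  0.    ]))
(np.float64(17.30230277084198), np.float64(-0.0), np.float64(0.0))
(np.float64(-18.672321305862578), np.float64(11.219520885723906), np.float64(6.025143242679386))
(np.float64(-39.543738667272436), np.float64(11.226755488207578), np.float64(8.885941773835851))
(np.float64(-61.097795177715156), np.float64(10.537280888980263), np.float64(10.500748138429534))
0 [-0.0046  0.0033]
10 [4.0689 6.7066]
20 [ 6.9165 14.0154]
30 [ 8.4516 21.7076]
40 [ 8.6277 29.5495]
50 [ 7.4393 37.3029]
60 [ 4.9226 44.7321]
70 [ 1.154  51.6114]
80 [-3.7519 57.7319]
90 [-9.6461 62.9075]
100 [-16.3494  66.9809]
110 [-23.6583  69.8285]
120 [-31.3507  71.3636]
130 [-39.1927  71.5397]
140 [-46.9462  70.3514]
150 [-54.3755  67.8348]
160 [-61.2549  64.0663]
170 [-67.3754  59.1605]
180 [-72.5511  53.2664]
190 [-76.6245  46.5632]
200 [-79.4721  39.2544]
210 [-81.0072  31.5622]
220 [-81.1833  23.7203]
230 [-79.9949  15.9669]
240 [-77.4782   8.5377]
250 [-73.7096   1.6583]
260 [-68.8037  -4.4621]
270 [-62.9096  -9.6377]
280 [-56.2062 -13.7112]
290 [-48.8973 -16.5587]
300 [-41.205  -18.0939]
310 [-33.3629 -18.2699]
320 [-25.6094 -17.0816]
330 [-18.1801 -14.565 ]
340 [-11.3007 -10.7965]
350 [-5.1802 -5.8907]
360 [-0.0046  0.0033]
```

The circle fits to within 0.1 mm (centre .5851,.2571), and idle drag at the grip is 10.5–11.2 N. 78° is wound so far. I'll recompute rows on the true circle, one reading per 10°.

```bash
python3 - <<'E'
from tan import *
C=np.array([.5851,.2571]);cmd=np.array([.6036,.2181])
y=np.radians(-97.39);tx=np.array([np.cos(y),np.sin(y)]);ty=np.array([np.sin(y),-np.cos(y)])
prev=cmd
for k in range(1,38):
    ph=np.radians(-64.6-10*k); q=C+.045*np.array([np.cos(ph),np.sin(ph)]); d=q-prev; prev=q
    print(k,round(np.degrees(ph),1),np.round([d@tx*1e3,d@ty*1e3],1))
E
```

```text
1 -74.6 [5.2 5.9]
2 -84.6 [2.4 7.5]
3 -94.6 [1.1 7.8]
4 -104.6 [-0.3  7.8]
5 -114.6 [-1.7  7.7]
6 -124.6 [-3.   7.3]
7 -134.6 [-4.2  6.6]
8 -144.6 [-5.3  5.8]
9 -154.6 [-6.2  4.8]
10 -164.6 [-6.9  3.7]
11 -174.6 [-7.5  2.4]
12 -184.6 [-7.8  1.1]
13 -194.6 [-7.8 -0.3]
14 -204.6 [-7.7 -1.7]
15 -214.6 [-7.3 -3. ]
16 -224.6 [-6.6 -4.2]
17 -234.6 [-5.8 -5.3]
18 -244.6 [-4.8 -6.2]
19 -254.6 [-3.7 -6.9]
20 -264.6 [-2.4 -7.5]
21 -274.6 [-1.1 -7.8]
22 -284.6 [ 0.3 -7.8]
23 -294.6 [ 1.7 -7.7]
24 -304.6 [ 3.  -7.3]
25 -314.6 [ 4.2 -6.6]
26 -324.6 [ 5.3 -5.8]
27 -334.6 [ 6.2 -4.8]
28 -344.6 [ 6.9 -3.7]
29 -354.6 [ 7.5 -2.4]
30 -364.6 [ 7.8 -1.1]
31 -374.6 [7.8 0.3]
32 -384.6 [7.7 1.7]
33 -394.6 [7.3 3. ]
34 -404.6 [6.6 4.2]
35 -414.6 [5.8 5.3]
36 -424.6 [4.8 6.2]
37 -434.6 [3.7 6.9]
```

```bash
python3 -m handwheel '[[0.0052,0.0059,0,0,0,0]]'; python3 -m handwheel '[[0.0024,0.0075,0,0,0,0]]'; python3 -m handwheel '[[0.0011,0.0078,0,0,0,0]]'; python3 -m handwheel '[[-0.0003,0.0078,0,0,0,0]]'; python3 -m handwheel '[[-0.0017,0.0077,0,0,0,0]]'
```

```text
clock: 18.4
tool_pos: [0.5997, 0.2142, 0.2301]
orientation: [-179.7, 0.1, -97.4]
force: [9.6, 5.2, -6.4]
opening: 0.0153
clock: 18.52
tool_pos: [0.5918, 0.2124, 0.2301]
orientation: [-179.8, 0.1, -97.4]
force: [11.3, -0.9, -7.4]
opening: 0.0149
clock: 18.65
tool_pos: [0.5837, 0.2119, 0.2301]
orientation: [-179.8, 0.0, -97.4]
force: [10.5, -2.6, -7.3]
opening: 0.015
clock: 18.77
tool_pos: [0.5757, 0.2129, 0.2301]
orientation: [-179.8, 0.0, -97.4]
force: [10.2, -3.2, -6.0]
opening: 0.0149
clock: 18.9
tool_pos: [0.5681, 0.2152, 0.2301]
orientation: [-179.8, -0.0, -97.4]
force: [10.2, -4.9, -6.0]
opening: 0.0152
```

```bash
cat > ev.py <<'E'
from tan import *
C=np.array([.5851,.2571])
import sys
for l in sys.stdin:
    v=list(map(float,l.split()))
    print(np.round(ft(C,v[:2],np.array(v[2:])),1), "wound",round((17.3-ft(C,v[:2],np.array(v[2:]))[0])%360,1))
E
python3 ev.py <<'E'
.5997 .2142 9.6 5.2
.5918 .2124 11.3 -.9
.5837 .2119 10.5 -2.6
.5757 .2129 10.2 -3.2
.5681 .2152 10.2 -4.9
E
python3 -m handwheel '[[-0.003,0.0073,0,0,0,0]]'; python3 -m handwheel '[[-0.0042,0.0066,0,0,0,0]]'; python3 -m handwheel '[[-0.0053,0.0058,0,0,0,0]]'; python3 -m handwheel '[[-0.0062,0.0048,0,0,0,0]]'
```

```text
[-71.2  10.8  -1.8] wound 88.5
[-81.5  11.    2.6] wound 98.8
[-91.8  10.6   2.3] wound 109.1
[-102.    10.6    1. ] wound 119.3
[-112.1   11.3    0.7] wound 129.4
clock: 19.02
tool_pos: [0.561, 0.2189, 0.2301]
orientation: [-179.9, -0.1, -97.4]
force: [8.8, -5.8, -4.8]
opening: 0.0153
clock: 19.15
tool_pos: [0.5548, 0.2236, 0.2301]
orientation: [-179.9, -0.1, -97.4]
force: [9.8, -5.7, -5.6]
opening: 0.0156
clock: 19.27
tool_pos: [0.5495, 0.2293, 0.23]
orientation: [-179.9, -0.1, -97.4]
force: [7.7, -6.9, -4.6]
opening: 0.0152
clock: 19.4
tool_pos: [0.5454, 0.2358, 0.23]
orientation: [-179.9, -0.2, -97.4]
force: [7.3, -8.5, -3.2]
opening: 0.0153
```

```bash
python3 ev.py <<'E'
.561 .2189 8.8 -5.8
.5548 .2236 9.8 -5.7
.5495 .2293 7.7 -6.9
.5454 .2358 7.3 -8.5
E
python3 -m handwheel '[[-0.0069,0.0037,0,0,0,0]]'; python3 -m handwheel '[[-0.0075,0.0024,0,0,0,0]]'; python3 -m handwheel '[[-0.0078,0.0011,0,0,0,0]]'; python3 -m handwheel '[[-0.0078,-0.0003,0,0,0,0]]'
```

```text
[-122.2   10.5    0.2] wound 139.5
[-132.1   11.1   -2.3] wound 149.4
[-142.    10.2   -1.8] wound 159.3
[-151.8   10.9   -2.4] wound 169.1
clock: 19.52
tool_pos: [0.5424, 0.2429, 0.2301]
orientation: [-179.9, -0.2, -97.4]
force: [6.3, -9.6, -2.3]
opening: 0.0152
clock: 19.65
tool_pos: [0.5406, 0.2503, 0.23]
orientation: [-180.0, -0.3, -97.4]
force: [5.0, -10.3, -1.3]
opening: 0.0148
clock: 19.77
tool_pos: [0.5401, 0.2579, 0.23]
orientation: [180.0, -0.3, -97.4]
force: [2.3, -11.5, 0.0]
opening: 0.0154
clock: 19.9
tool_pos: [0.5409, 0.2654, 0.2299]
orientation: [179.9, -0.3, -97.4]
force: [0.1, -11.8, 2.9]
opening: 0.015
```

```bash
python3 ev.py <<'E'
.5424 .2429 6.3 -9.6
.5406 .2503 5 -10.3
.5401 .2579 2.3 -11.5
.5409 .2654 .1 -11.8
E
python3 -m handwheel '[[-0.0077,-0.0017,0,0,0,0]]'; python3 -m handwheel '[[-0.0073,-0.003,0,0,0,0]]'; python3 -m handwheel '[[-0.0066,-0.0042,0,0,0,0]]'; python3 -m handwheel '[[-0.0058,-0.0053,0,0,0,0]]'
```

```text
[-161.6   11.1   -2.9] wound 178.9
[-171.3   10.9   -3.4] wound 188.6
[179.   11.5  -2.5] wound 198.3
[169.4  11.6  -2.3] wound 207.9
clock: 20.02
tool_pos: [0.5429, 0.2724, 0.2299]
orientation: [179.8, -0.4, -97.4]
force: [-5.3, -15.4, 6.4]
opening: 0.0151
clock: 20.15
tool_pos: [0.5454, 0.2779, 0.2299]
orientation: [179.7, -0.5, -97.5]
force: [-12.0, -15.6, 11.1]
opening: 0.0153
clock: 20.27
tool_pos: [0.5496, 0.2843, 0.2298]
orientation: [179.6, -0.5, -97.5]
force: [-15.1, -12.4, 11.1]
opening: 0.0155
clock: 20.4
tool_pos: [0.5552, 0.2903, 0.2298]
orientation: [179.6, -0.4, -97.4]
force: [-18.4, -8.6, 12.8]
opening: 0.0153
```

```bash
python3 ev.py <<'E'
.5429 .2724 -5.3 -15.4
.5454 .2779 -12 -15.6
.5496 .2843 -15.1 -12.4
.5552 .2903 -18.4 -8.6
E
```

```text
[160.1  16.3  -0.3] wound 217.2
[152.3  19.4   3.4] wound 225.0
[142.5  19.    4.4] wound 234.8
[132.   19.4   5.9] wound 245.3
```

Contact is clear: tangential force was 11.6 N at 207.9°, 16.3 N at 217.2° and 19.4 N at 225°, steady after that. I take contact as about 213°, so the target is about 303° wound. It's at 245° now.

```bash
python3 -m handwheel '[[-0.0048,-0.0062,0,0,0,0]]'; python3 -m handwheel '[[-0.0037,-0.0069,0,0,0,0]]'; python3 -m handwheel '[[-0.0024,-0.0075,0,0,0,0]]';python3 -m handwheel '[[-0.0011,-0.0078,0,0,0,0]]'; python3 -m handwheel '[[0,0,0,0,0,0]]'
```

```text
clock: 20.52
tool_pos: [0.5617, 0.2952, 0.2299]
orientation: [179.6, -0.3, -97.4]
force: [-19.6, -5.2, 11.2]
opening: 0.0155
clock: 20.65
tool_pos: [0.569, 0.2988, 0.2299]
orientation: [179.6, -0.3, -97.4]
force: [-21.0, -2.8, 11.8]
opening: 0.0152
clock: 20.78
tool_pos: [0.5769, 0.301, 0.2299]
orientation: [179.6, -0.2, -97.4]
force: [-20.1, 1.0, 11.4]
opening: 0.0155
clock: 20.9
tool_pos: [0.5848, 0.3018, 0.2299]
orientation: [179.6, -0.1, -97.4]
force: [-20.5, 2.4, 10.4]
opening: 0.0153
clock: 21.02
tool_pos: [0.586, 0.3018, 0.2299]
orientation: [179.7, -0.1, -97.4]
force: [-14.8, 0.9, 5.7]
opening: 0.015
```

```bash
python3 -m handwheel '[[0.0003,-0.0078,0,0,0,0],[0.0009,-0.0114,0,0,0,0],[0.0009,-0.0114,0,0,0,0]]'
python3 - <<'E'
from tan import *
from h import ctrl
o=ctrl.get_obs();C=np.array([.5851,.2571]);r=ft(C,o["tool_pos"],o["force"]);print(o["tool_pos"],r,(17.3-r[0])%360)
E
```

```text
clock: 21.4
tool_pos: [0.5967, 0.3003, 0.2299]
orientation: [179.7, -0.0, -97.4]
force: [-15.9, 3.6, 6.8]
opening: 0.0154
[0.5967 0.3003 0.2299] (np.float64(74.92423300376352), np.float64(16.27864435402061), np.float64(-0.6833357485956448)) 302.3757669962365
```

The wheel is at 302.4°, about 90° past contact. I'll take the load off the grip, open and lift clear.

```bash
python3 -m handwheel '[[-0.0004,0.0014,0,0,0,0],[-0.0007,0.0027,0,0,0,0]]'
python3 -m handwheel '[[0,0,0,0,0,0],[0,0,0,0,0,0],[0,0,0,0,0,0],[0,0,0,0,0,0]]' -0.3
python3 -m handwheel '[[0,0,-0.02,0,0,0],[0,0,-0.05,0,0,0],[0,0,-0.09,0,0,0],[0,0,-0.12,0,0,0]]'
python3 - <<'E'
from h import *
w=ctrl.snapshot("wrist");cv2.imwrite("pics/w12.png",w["img"])
np.set_printoptions(precision=4,suppress=True)
print(proj(w,[.5967,.3003,.2445]))
E
```

```text
clock: 21.65
tool_pos: [0.5965, 0.3005, 0.23]
orientation: [179.9, -0.1, -97.4]
force: [-2.1, -1.8, -0.3]
opening: 0.0153
clock: 22.15
tool_pos: [0.5977, 0.3007, 0.23]
orientation: [-180.0, 0.0, -97.4]
force: [-0.3, 0.3, 0.3]
opening: 0.0497
clock: 22.65
tool_pos: [0.5978, 0.3008, 0.352]
orientation: [-179.9, 0.1, -97.4]
force: [0.5, 0.2, 0.3]
opening: 0.0568
[312.3924 200.3639]
```

View pics/w12.png

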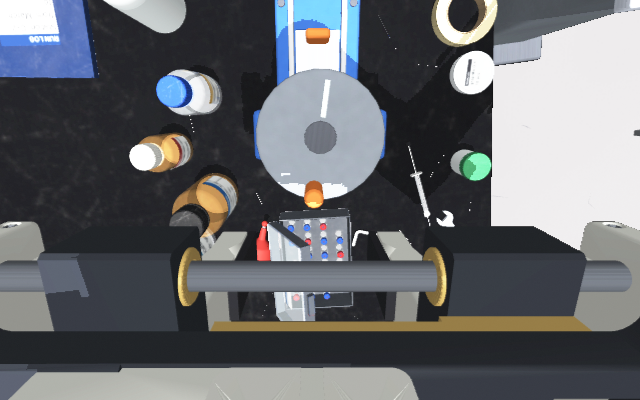

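The grip stands free where I left it (314,195). I'll move the arm aside and take a last look at the vial.

```bash
python3 -m handwheel '[[0.05,0,0,0,0,0],[0.1,0,0,0,0,0],[0.15,0,0,0,0,0],[0.2,0,0,0,0,0],[0.25,0,0,0,0,0],[0.3,0,0,0,0,0],[0.32,0,0,0,0,0],[0.32,0,0,0,0,0]]'
python3 - <<'E'
from h import *
b=ctrl.snapshot("scene");crop(b,"s13.png",240,180,340,255,8);cv2.imwrite("pics/s13f.png",b["img"])
a=ctrl.snapshot("top");crop(a,"t13.png",160,130,420,280,3)
print(ctrl.get_obs()["force"])
E
```

```text
clock: 23.7
tool_pos: [0.5563, -0.0176, 0.3502]
orientation: [-180.0, 0.0, -97.5]
force: [0.8, 0.0, 0.3]
opening: 0.0567
[-0.10046531  0.19041327 -0.12702118]
```

View pics/s13.png

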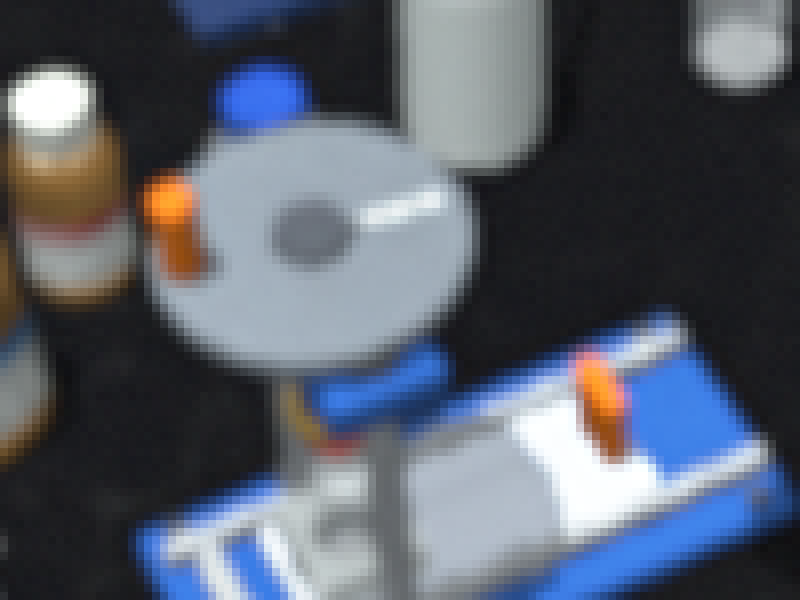

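View pics/t13.png

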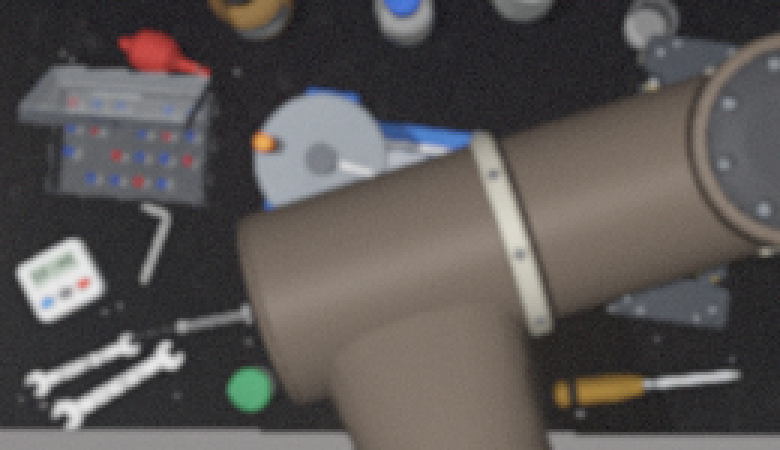

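In the scene crop the brass foot and red pad (340,440) sit on the white cap of the upright vial, the tray is in, and the bystanders in view are unmoved. Handing in.

```bash
python3 -c "
from plant import ctrl
print(ctrl.close_job())"
```

```text
the job is handed in; nothing more can be done
None
```

The vial stands in the tray's socket, the tray is in against its stop, the vial is clamped, and the job is handed in. The clock read about 24 s of the 72 s allowed.

- **Vial and tray:** The vial seated with about 7 N on the socket floor. I pushed the tray by its post until it stopped, at about 24 N with no more travel.
- **Winding:** The idle wheel dragged about 11 N at the grip. The drag rose to 16.3 N at 217° and 19.4 N at 225°, then stayed level. I took contact as about 213° (somewhere between 208° and 217°) and stopped at 302.4°. That is about 89° past contact, with a possible range of 85–94°.
- **Letting go:** I eased the load off the grip to about 2 N before opening the fingers.
- **Last checks:**
  - The grip stood where I left it, with the gripper clear and about 0 N on the tool.
  - The camera showed the red pad on the cap of the upright vial and the tray still in.
  - The bystanders I could see looked unmoved. The arm hid some of them in the last top view.
  - No check failed. The cameras disagreed with each other by 2–7 mm on some positions. I corrected the wheel centre with a circle fitted to the grip's path and the rest by touch.

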